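Stand the splash guard up and switch on the bath heater

TASK

The splash guard beside the oil bath has fallen on its back. Push its raised yellow foot over with the fingertips so that the guard stands upright on its foot about where it lies, then press the red heater rocker on (the end away from the robot fully down). Only push and press: do not lift or carry the guard, leave the green lamp switch on, and do not disturb the beaker, tape roll or sample jar.

Things in the scene. Friction and masses are not known exactly. Their poses are not given: they have to be found in the camera images.
- guard: loose L-shaped splash guard, 0.5 to 0.9 kg, lying on its back at the start. Origin: middle of the outer corner edge where foot and panel meet, on the bench; y runs along that edge. Panel: flat on the bench, x 0 to 140, y -80 to 80, z 0 to 5 mm. Foot: stands up at x 0 to 8, y -55 to 55, z 0 to 90 mm. It tips about its y edge; once it stands, its own x axis points straight up.
- foot_edge (a point): middle of the free top edge of the solid yellow steel foot plate (axes as guard), 90 mm above the bench at the start. A push of 1 to 3 N high on the face above the panel, towards the guard's -x at the start, tips it; some 25 degrees on it falls onto its foot by itself. Standing, the foot lies flat, reaching 90 mm from the origin in the direction of the push.
- panel_end (a point): middle of the far edge of the clear, yellow-edged panel (axes as guard), 140 mm from the origin. While the guard tips, the panel swings up behind whatever pushes the foot, to 140 mm high: so the pusher carries on about 85 mm past the origin's start place, 30 mm or more above the bench, then leaves upwards.
- instrument: grey oil bath instrument, fixed; origin on the bench under the centre of its flat control deck, deck 90 mm high. Case 220 mm in its x, -70 to 270 mm in its y. Glass bath with black cover, 164 mm across, 249 mm high, about its x 0, y 175 mm, with motor to 350 and thermometers to 420 mm. Two rockers lie along its x on the deck, pivots at x 0, y -33 (red) and +33 mm (green).
- heater_far_end (a point): where to press the red heater rocker: on its top face by a white dash, 20 mm from the pivot towards its far (+x) end; x along the rocker, z out of its face. Paddle 56 long, 34 mm wide; pivot 102 mm, middle of the top face 108 mm above the bench; this point is 4 mm higher when off, 4 mm lower when on.
- heater (a joint): tilt of the red rocker, rad: -0.2 off (near end down, far end up), +0.2 on (far end fully down). It stays where left; about 3 N down at its far end turns it
- lamp_far_end (a point): the same point on the green lamp rocker, of the same size, 66 mm beside the red one, on the side of the glass bath; leave it alone
- lamp (a joint): tilt of the green rocker, rad: +0.2 on, -0.2 off; it starts on
- beaker: loose glass beaker, 68 mm wide, 85 mm high, origin under its centre; leave alone
- tape: loose roll of blue tape lying flat, 90 mm across, 20 mm high, origin under its centre; leave alone
- sample: loose amber sample jar, 52 mm wide, 110 mm high, origin under its centre; leave alone
Mind the look-alikes: they are no part of the job. Of the things that look like the guard, the largest one is meant.

How it is judged:
By the outcome, as a careful person would: the job done as asked, in the order asked, and still so for the second after the job is handed in, with the robot touching nothing.
It also fails if it takes over 48 s, if anything falls off the work surface, if the arm or the gripper's body presses on something with over 40 N, if the wrist force passes 120 N, or if a joint passes its speed limit or range.

ROBOT

A 7-joint arm with a two-finger parallel gripper is mounted at the origin on the work surface. World frame = base frame: x ahead of the robot, y to its left, z up, the work surface at z = 0. Lengths are in mm, angles in rad, forces in N, time in s.
With the tool pointing down it reaches from about 400 to 875 mm from the base axis. Payload 4.4 kg.
Tool frame: the origin (TCP) lies midway between the tips of the shut fingers; the grasp point (between the pads) lies 19 mm behind it; z points along the fingers, y is the line along which they close (so a half turn about z gives the same grasp; the last joint's range is limited). The gripper opens to 85 mm and grips with 20 to 120 N. Pads are 22 mm wide; open, the fingers measure 114 mm over their backs; the gripper's body (76 mm by 85 mm) begins 54 mm behind the grasp point. The pads swing forward as they close: fully open they stand 13 mm farther back than shut.
Start: joints at [-1.284, 0.628, 0.038, 1.517, -0.027, 0.996, -0.02], TCP at [224.569, 609.989, 204.213] pointing down, gripper open.
Joint ranges: [-3.06, 3.06], [-0.37, 2.12], [-1.25, 1.32], [0.18, 2.47], [-1.1, 4.24], [0.23, 1.98], [-2.94, 2.94]. Speed limits (rad/s): [2.57, 2.57, 3.14, 3.14, 3.14, 3.14, 3.14].

INTERFACE

Orientations are given as [roll, pitch, yaw] about the fixed x, y, z axes, in that order (R = Rz(yaw) Ry(pitch) Rx(roll)).
In Python, from cell import ctrl gives the robot as it stands. The module is installed in compiled form; this text tells all that it offers.
- The arm moves only by the tool step_arm, never from a script. Its argument "commands" is one flat list of numbers, 7 for each row, row after row: the shift along the tool's x, y, z in cm, then the turn, a rotation vector about the tool's x, y, z in rad, then the opening, from 0 (shut) to 1 (fully open). A call has 1 to 10 rows; each row is the pose to reach, as a shift and turn from the pose commanded when the call began, along the tool's axes at that moment; what a row does not reach only later rows make up. A row lasts 1/10 s, in which the tool goes at most 50 mm and 8.59 degrees, less where a joint would pass 70% of its speed; a pose out of reach is approached as far as the arm can. A call with a gripper value outside its range is refused whole. The fingers move at their own pace and stop on an object; the grip force is fixed at half the most. Time passes only in rows, so rows that repeat a pose let the fingers close. It gives the time, the measured TCP pose, the force, the opening and the grip force at its end, in the units of the state.
- ctrl.read_state(): the state, without advancing time (a new reading comes with each control period).
- ctrl.get_image(name): name is "scene" or "top" or "wrist"; returns a dict with "image" (400x640x3 uint8, red, green, blue), "range_z" (400x640 float32, mm along the optical axis (not along the pixel's ray), 0 where there is no reading), "vfov" (degrees; the focal length in pixels is half the picture's height over the tangent of half this angle, whatever the lens; pixels are square), "cx", "cy" (the principal point, pixels), "D" ([k1, k2, p1, p2, k3] as OpenCV has them; the pictures are not rectified), "world_to_cam" (4x4, takes a point from world to camera coordinates). Camera axes: x right, y down, z forward; pixel columns grow to the right and rows downward; lengths in mm; the calibration is good to about 2 mm. A picture is of the moment at which its call begins.
- ctrl.finish_job(): hands the job in; it is judged then, once.
The state is a dict: "clock": time; "qpos": joint angles; "qd": joint speeds; "tau": joint torques, N m; "eef_pos": TCP position; "tool_rot": TCP orientation; "force": force on the tool from outside, world axes, zero at the start; "torque": the same for the moment, N m; "width": finger opening in mm; "gripper_force": force on a finger pad.
Only numpy, scipy, OpenCV 4.12 (cv2) and the standard library are available. Lean on these libraries where they do the work, as an engineer would, in place of code of your own. Each camera call takes 0.05 s, during which the arm holds its last target. There are 200 camera calls.

## Working session

There is one attempt and no reset: what is moved stays moved. The work goes in short steps, Python scripts to look and compute and a tool call to move; the robot and the scene stay as the last step left them, time stands still between calls to the robot, and variables do not carry over. Pictures are saved under pics/ and viewed, at most 10 in all, crops included, and the job is handed in when it is done.

Besides the shell and the picture viewer there is one more tool, called after "Emit:" as name(argument=value, ...) on one line, values as JSON. step_arm: Moves the arm, as the interface text tells. Its arguments: {"type":"object","properties":{"commands":{"type":"array"}},"required":["commands"]}

```bash
mkdir -p pics
cat > h.py <<'E'
import numpy as np, cv2, pickle
from cell import ctrl
def grab(n,tag):
    d=ctrl.get_image(n); pickle.dump(d,open(f'{tag}.pkl','wb'))
    cv2.imwrite(f'pics/{tag}.png',d['image'][:,:,::-1]); return d
def load(tag): return pickle.load(open(f'{tag}.pkl','rb'))
def K(d):
    f=200/np.tan(np.radians(d['vfov']/2)); return np.array([[f,0,d['cx']],[0,f,d['cy']],[0,0,1.]])
def rays(d,uv):
    return cv2.undistortPoints(np.array(uv,float).reshape(-1,1,2),K(d),np.array(d['D'],float)).reshape(-1,2)
def atdepth(d,uv):
    r=rays(d,uv); z=np.array([d['range_z'][int(round(v)),int(round(u))] for u,v in uv])
    P=np.c_[r*z[:,None],z]; M=np.linalg.inv(d['world_to_cam']); return P@M[:3,:3].T+M[:3,3]
def atz(d,uv,h):
    r=rays(d,uv); M=np.linalg.inv(d['world_to_cam']); D=np.c_[r,np.ones(len(r))]@M[:3,:3].T; c=M[:3,3]
    return c+D*((h-c[2])/D[:,2])[:,None]
def proj(d,P):
    M=d['world_to_cam']; r,_=cv2.Rodrigues(M[:3,:3]); return cv2.projectPoints(np.array(P,float),r,M[:3,3],K(d),np.array(d['D'],float))[0].reshape(-1,2)
E
python3 - <<'E'
from h import *
grab('scene','s0');grab('top','t0')
np.set_printoptions(precision=3,suppress=True)
s=ctrl.read_state();print(s['clock'],s['eef_pos'],s['tool_rot'],s['width'])
E
```

```text
0.1 [224.387 609.388 203.4  ] [-3.14   0.     2.789] 85.31867769688671
```

View pics/s0.png

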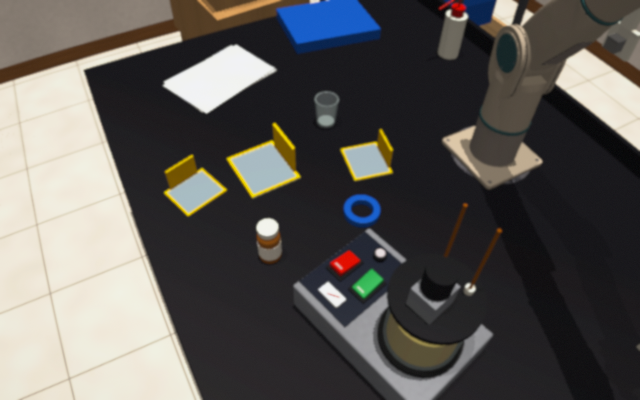

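View pics/t0.png

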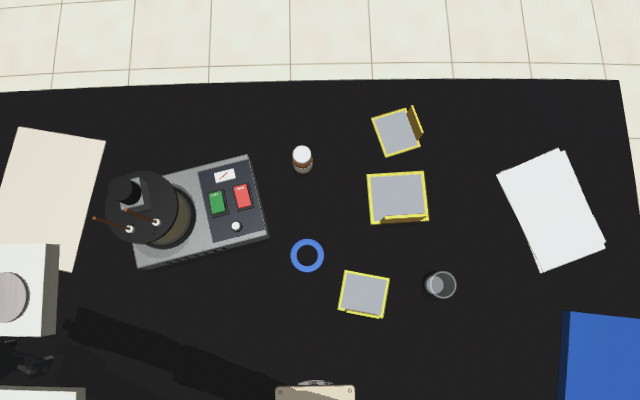

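The scene picture shows three guard look-alikes: (195,190), (263,165) and (366,160). They match top (397,132), (398,197) and (364,294). The largest is scene (263,165), top (398,197), with its foot on the robot's side. The red rocker is at top (242,196), green at (217,203), jar (302,158), tape (307,255) and beaker (440,285). I'll check the choice in a close crop and measure.

Run:
```python
from h import *
np.set_printoptions(precision=1,suppress=True)
t=load('t0');s=load('s0')
a=cv2.resize(t['image'][160:235,350:450],None,fx=6,fy=6,interpolation=cv2.INTER_CUBIC)[:,:,::-1]
b=cv2.resize(t['image'][150:250,195:275],None,fx=4.5,fy=4.5,interpolation=cv2.INTER_CUBIC)[:,:,::-1]
a=cv2.resize(a,(440,330)); b=cv2.resize(b,(360,450)); c=np.zeros((450,800,3),np.uint8); c[:330,:440]=a; c[:,440:]=b
cv2.imwrite('pics/c0.png',c)
print('rough corners guard far L,R near L,R',atz(t,[(367,174),(426,171),(370,223),(428,221)],5))
for n,d,uvs in (('top',t,[(302,152),(307,241),(441,285),(242,196),(217,203),(397,132),(364,294),(236,226)]),):
    print(n,atdepth(d,uvs))
# depth clouds for yellow foot & panel in both cams
for n,d,box in (('t',t,(360,435,165,230)),('s',s,(220,305,120,200))):
    u,v=np.meshgrid(np.arange(box[0],box[1]),np.arange(box[2],box[3])); uv=np.c_[u.ravel(),v.ravel()]
    P=atdepth(d,uv); col=cv2.cvtColor(d['image'],cv2.COLOR_RGB2HSV)[uv[:,1],uv[:,0]]
    m=(P[:,2]>15)&(P[:,2]<100)&(col[:,1]>120)
    Q=P[m]; print(n,len(Q),Q.min(0),Q.max(0))
    if len(Q):
        hi=Q[Q[:,2]>60]; c=hi.mean(0); w,V=np.linalg.eigh(np.cov(hi[:,:2].T)); p=(hi[:,:2]-c[:2])@V[:,1]; print('hi',len(hi),c,V[:,1],p.min(),p.max(), np.sqrt(w))
    m=(col[:,1]>150)&(P[:,2]<15)&(P[:,2]>-5); q=P[m][:,:2].astype(np.float32); print('rect',cv2.minAreaRect(q))
```

```text
rough corners guard far L,R near L,R [[ 660.3 -158.2    5. ]
 [ 665.7 -323.7    5. ]
 [ 523.2 -160.5    5. ]
 [ 524.9 -320.     5. ]]
top [[ 695.5   18.4  110.5]
 [ 476.5   11.5   21.5]
 [ 351.  -345.2    3. ]
 [ 585.6  171.7  105.4]
 [ 568.2  233.7  110.6]
 [ 783.1 -250.    -1.3]
 [ 333.4 -136.6    6.6]
 [ 509.   185.4  110.9]]
t 267 [ 522.2 -296.    15.4] [ 535.2 -187.9   93.8]
hi 170 [ 526.7 -240.7   83.8] [-0.  1.] -54.066081058007605 52.63479679900363 [ 2.2 32.3]
rect ((524.2725830078125, -226.1439666748047), (2.7434756755828857, 75.93828582763672), 0.19355399906635284)
s 503 [ 521.6 -297.3   15.3] [ 536.2 -181.9   93.2]
hi 255 [ 530.2 -235.8   79.5] [-0.  1.] -61.35542218131325 52.56618306245387 [ 2.4 33.7]
rect ((604.9920654296875, -271.9834289550781), (253.93174743652344, 234.18113708496094), 2.5605270862579346)
```

View pics/c0.png

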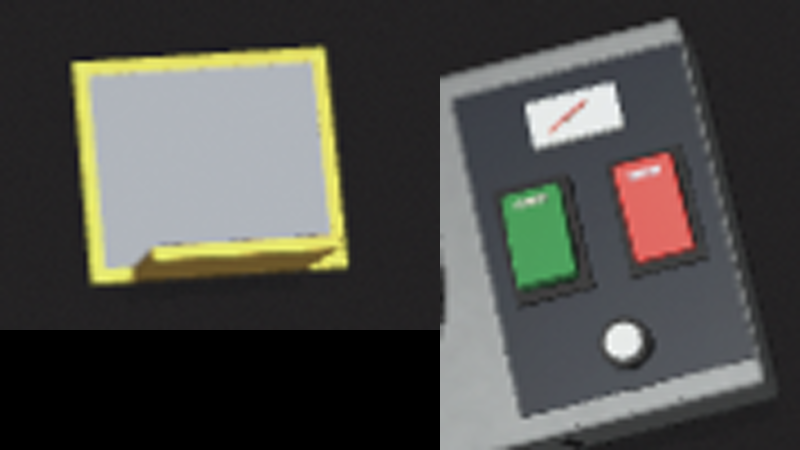

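The crop confirms the largest guard: the full-width foot is on the robot's side, pixels (383–427, 218). The red rocker's dash is at its far end. The guard's origin is about (524,-241), with its x axis close to world +x, so I push along world -x. First I move round the bath with the fingers shut, turning the tool to yaw 90° (tool x = world y, tool y = world x).

Emit:
step_arm(commands=[-2.6, -2.55, -0.1, 0, 0, 0.12, 0, -5.2, -5.1, -0.2, 0, 0, 0.24, 0, -7.8, -7.65, -0.3, 0, 0, 0.36, 0, -10.4, -10.2, -0.4, 0, 0, 0.49, 0, -13, -12.75, -0.5, 0, 0, 0.61, 0, -15.6, -15.3, -0.6, 0, 0, 0.73, 0, -18.2, -17.85, -0.7, 0, 0, 0.85, 0, -20.8, -20.4, -0.8, 0, 0, 0.97, 0, -23.4, -22.95, -0.9, 0, 0, 1.1, 0, -26, -25.5, -1, 0, 0, 1.22, 0])

```text
clock: 1.1
eef_pos: [380.7, 279.4, 214.1]
tool_rot: [-3.141, 0.0, 1.564]
force: [0.4, 0.3, -0.1]
width: -0.1
gripper_force: 0.0
```

Emit:
step_arm(commands=[-4.4, 1.5, 0, 0, 0, 0, 0, -8.8, 3, 0, 0, 0, 0, 0, -13.2, 4.5, 0, 0, 0, 0, 0, -17.6, 6, 0, 0, 0, 0, 0, -22, 8, 0, 0, 0, 0, 0, -26.4, 10, 0, 0, 0, 0, 0, -30.8, 12, 0, 0, 0, 0, 0, -35.2, 14, 0, 0, 0, 0, 0, -39.6, 16, 0, 0, 0, 0, 0, -44, 18, 0, 0, 0, 0, 0])

```text
clock: 2.1
eef_pos: [559.9, -161.2, 213.8]
tool_rot: [-3.141, -0.0, 1.569]
force: [0.6, 0.3, -0.3]
width: -0.0
gripper_force: 0.0
```

Run:
```python
from h import *
s=ctrl.read_state();print(s['eef_pos'],s['qpos'],s['tool_rot'])
```

```text
[ 559.89641246 -161.19732303  213.84069259] [-0.03749855  0.55130194  0.42385554  1.70754099 -0.27007258  0.94156047
  0.48920617] [-3.14103428e+00 -4.89279380e-04  1.56889505e+00]
```

Emit:
step_arm(commands=[-4, 1, 0, 0, 0, 0, 0, -8, 2, 0, 0, 0, 0, 0, -8, 2, 3, 0, 0, 0, 0, -8, 2, 6, 0, 0, 0, 0, -8, 2, 9, 0, 0, 0, 0, -8, 2, 12, 0, 0, 0, 0, -8, 2, 14.4, 0, 0, 0, 0, -8, 2, 14.4, 0, 0, 0, 0])

```text
clock: 2.9
eef_pos: [576.5, -237.9, 66.5]
tool_rot: [-3.134, -0.003, 1.569]
force: [-0.1, -0.0, -1.4]
width: 0.5
gripper_force: 0.0
```

Run:
```python
from h import *
d=grab('scene','s1'); cv2.imwrite('pics/s1c.png',cv2.resize(d['image'][60:260,140:440],None,fx=2.6,fy=2.6,interpolation=cv2.INTER_CUBIC)[:,:,::-1])
```

```text
(no output)
```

View pics/s1c.png

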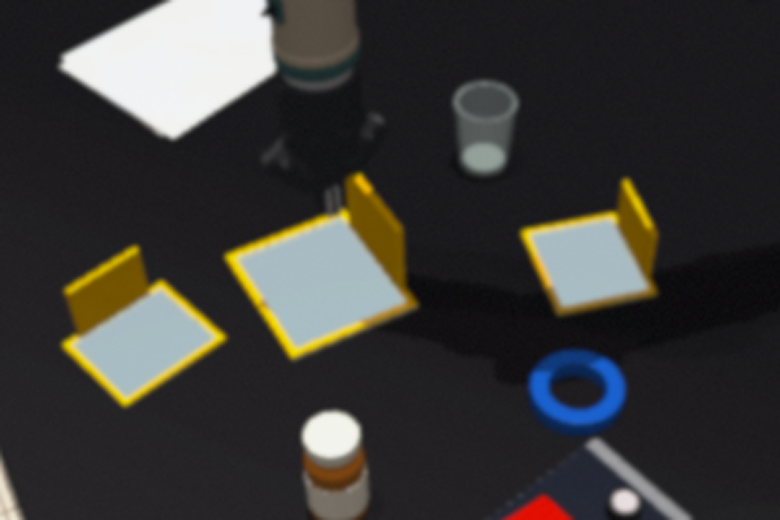

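The fingers sit over the panel at crop (335,205), behind the foot. I'll check numerically that this matches the measured TCP, then push.

Run:
```python
from h import *
d=load('s1'); s=ctrl.read_state()
print(s['eef_pos'],s['force'],proj(d,[s['eef_pos'],[524,-241,90],[524,-161,0],[524,-321,0],[664,-161,0],[532,-186,90],[532,-296,90]])*1.0)
print((np.array([[335,212],[350,175],[415,302],[292,357],[403,235]])/2.6+[140,60]))
```

```text
[ 577.99357089 -238.86783104   68.61496337] [-0.35954055 -0.29706032  0.61289491] [[266.43866002 147.45568545]
 [284.64384086 134.25554247]
 [299.0781134  177.96327897]
 [273.4254208  140.62248285]
 [249.97990838 196.84193852]
 [291.2760905  148.49726959]
 [272.89884046 122.6394016 ]]
[[268.84615385 141.53846154]
 [274.61538462 127.30769231]
 [299.61538462 176.15384615]
 [252.30769231 197.30769231]
 [295.         150.38461538]]
```

Emit:
step_arm(commands=[0, -1.5, 0, 0, 0, 0, 0, 0, -2.5, 0, 0, 0, 0, 0, 0, -3.3, 0, 0, 0, 0, 0, 0, -4.2, 0, 0, 0, 0, 0, 0, -5.2, 0, 0, 0, 0, 0])

```text
clock: 3.45
eef_pos: [527.3, -239.5, 70.8]
tool_rot: [3.14, 0.0, 1.569]
force: [0.8, -0.2, -0.5]
width: 0.2
gripper_force: 0.0
```

Emit:
step_arm(commands=[0, -1.3, 0, 0, 0, 0, 0, 0, -2.8, 0, 0, 0, 0, 0, 0, -4.4, 0.5, 0, 0, 0, 0, 0, -6, 1, 0, 0, 0, 0, 0, -7.6, 1.5, 0, 0, 0, 0, 0, -9, 2, 0, 0, 0, 0, 0, -9, 2, 0, 0, 0, 0, 0, -9, 2, 0, 0, 0, 0])

```text
clock: 4.25
eef_pos: [437.9, -239.5, 50.5]
tool_rot: [3.141, 0.0, 1.568]
force: [-0.1, -0.3, 1.0]
width: 0.2
gripper_force: 0.0
```

Run:
```python
from h import *
d=grab('scene','s2'); cv2.imwrite('pics/s2c.png',cv2.resize(d['image'][60:260,140:440],None,fx=2.6,fy=2.6,interpolation=cv2.INTER_CUBIC)[:,:,::-1])
```

```text
(no output)
```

View pics/s2c.png

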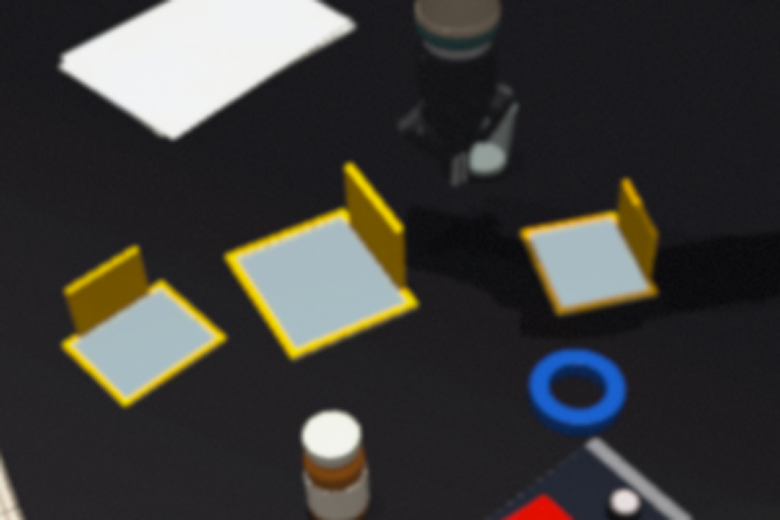

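The guard still lies in place, with its foot at crop (350–405, 165–285). The fingers, at crop (458,178), seem to have passed it. I'll check where the fingertips really are against the reported TCP.

Run:
```python
from h import *
np.set_printoptions(precision=1,suppress=True)
d=load('s2'); d1=load('s1')
print('tip pred now',proj(d,[[438,-239.5,50.5]]),'seen',458/2.6+140,183/2.6+60)
for n,dd,box in (('s1',d1,(262,276,125,147)),('s2',d,(308,325,115,135))):
    u,v=np.meshgrid(np.arange(box[0],box[1],2),np.arange(box[2],box[3],2)); uv=np.c_[u.ravel(),v.ravel()]
    P=atdepth(dd,uv); m=P[:,2]>20; print(n,np.c_[uv,P][m][-14:])
t=grab('top','t2')
u,v=np.meshgrid(np.arange(360,435),np.arange(165,230)); uv=np.c_[u.ravel(),v.ravel()]
P=atdepth(t,uv); col=cv2.cvtColor(t['image'],cv2.COLOR_RGB2HSV)[uv[:,1],uv[:,0]]
Q=P[(P[:,2]>15)&(P[:,2]<100)&(col[:,1]>120)]; print(Q.min(0),Q.max(0))
cv2.imwrite('pics/t2c.png',cv2.resize(t['image'][150:330,320:480],None,fx=3.3,fy=3.3,interpolation=cv2.INTER_CUBIC)[:,:,::-1])
```

```text
tip pred now [[314.1 135.4]] seen 316.1538461538462 130.3846153846154
s1 [[ 272.   137.   562.4 -234.1  102.6]
 [ 274.   137.   534.3 -289.5   44.5]
 [ 262.   139.   589.8 -233.7  108. ]
 [ 264.   139.   586.  -229.6  109.8]
 [ 266.   139.   582.2 -225.7  111.4]
 [ 268.   139.   577.2 -225.   109.8]
 [ 270.   139.   571.  -227.1  105.3]
 [ 274.   139.   533.9 -291.7   35.1]
 [ 264.   141.   586.4 -229.9  102.8]
 [ 266.   141.   582.4 -226.4  104. ]
 [ 268.   141.   576.6 -227.7  100.4]
 [ 270.   141.   572.4 -224.5  101.2]
 [ 274.   141.   534.8 -290.3   29.2]
 [ 266.   143.   582.9 -226.5   97.2]]
s2 [[ 320.   123.   425.1 -231.8   95.7]
 [ 310.   125.   449.7 -241.6   90.9]
 [ 312.   125.   448.8 -232.1   98.1]
 [ 314.   125.   443.5 -230.8   97. ]
 [ 316.   125.   439.2 -227.8   97.6]
 [ 318.   125.   431.9 -230.2   92.7]
 [ 320.   125.   423.6 -234.2   86.2]
 [ 312.   127.   450.5 -228.8   94.4]
 [ 314.   127.   443.  -231.6   89.2]
 [ 316.   127.   439.6 -226.9   91.5]
 [ 318.   127.   431.5 -230.7   85.1]
 [ 314.   129.   443.3 -231.    82.6]
 [ 316.   129.   439.6 -226.7   84.7]
 [ 318.   129.   432.1 -229.3   79.4]]
[ 522.3 -294.9   16. ] [ 534.3 -187.3   94.7]
```

View pics/t2c.png

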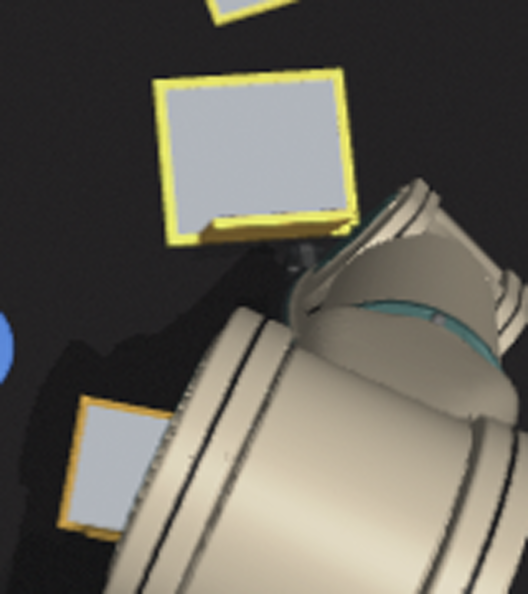

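Run:
```python
from h import *
np.set_printoptions(precision=1,suppress=True)
d=load('s2')
for u in (312,315,317):
  uv=[(u,v) for v in range(125,142)]; P=atdepth(d,uv); print(u); print(np.c_[np.array(uv)[:,1],[d['range_z'][v,u] for _,v in uv],d['image'][125:142,u],P])
print(proj(d,[[438,-228,z] for z in (50,60,70,80)]))
w=grab('wrist','w2')
```

```text
312
[[ 125.  1277.7   26.    26.    28.   448.8 -232.1   98.1]
 [ 126.  1282.8   27.    28.    29.   447.9 -233.7   93. ]
 [ 127.  1278.1   28.    27.    28.   450.5 -228.8   94.4]
 [ 128.  1286.3   28.    27.    29.   448.5 -232.5   87.2]
 [ 129.  1406.9   32.    32.    33.   406.8 -310.2    3.8]
 [ 130.  1413.5   32.    31.    34.   405.5 -312.6   -2.6]
 [ 131.  1407.9   29.    28.    31.   408.5 -306.9   -0.6]
 [ 132.  1406.9   27.    27.    30.   409.9 -304.3   -1.8]
 [ 133.  1397.8   28.    26.    30.   414.1 -296.4    2.6]
 [ 134.  1403.    25.    25.    27.   413.3 -297.9   -2.9]
 [ 135.  1401.4   25.    24.    28.   414.9 -294.8   -3.6]
 [ 136.  1391.8   27.    25.    29.   419.2 -286.7    1.1]
 [ 137.  1388.    27.    25.    29.   421.5 -282.3    1.9]
 [ 138.  1390.    26.    25.    29.   421.9 -281.6   -1.3]
 [ 139.  1384.1   26.    25.    28.   424.9 -275.9    0.9]
 [ 140.  1385.    25.    24.    28.   425.6 -274.5   -1.5]
 [ 141.  1382.    23.    22.    25.   427.6 -270.7   -1.2]]
315
[[ 125.  1283.5   66.    65.    65.   439.8 -232.2   94.3]
 [ 126.  1280.8   67.    65. 
[... 1284 characters left out ...]
413.1   31.    31.    34.   394.  -303.5   -3.9]
 [ 132.  1409.1   27.    27.    31.   396.4 -298.9   -3. ]
 [ 133.  1408.7   26.    27.    29.   397.6 -296.7   -4.6]
 [ 134.  1399.9   26.    25.    29.   401.8 -289.    -0.5]
 [ 135.  1398.    26.    25.    29.   403.5 -285.8   -1. ]
 [ 136.  1394.    26.    25.    28.   405.9 -281.3   -0.1]
 [ 137.  1390.7   26.    25.    29.   408.1 -277.3    0.3]
 [ 138.  1389.8   27.    26.    30.   409.5 -274.7   -0.9]
 [ 139.  1390.2   27.    25.    30.   410.3 -273.1   -3. ]
 [ 140.  1383.8   26.    24.    27.   413.6 -267.    -0.4]
 [ 141.  1383.1   26.    25.    28.   414.8 -264.7   -1.7]]
[[316.1 138.1]
 [316.2 135.4]
 [316.2 132.6]
 [316.3 129.8]]
```

View pics/w2.png

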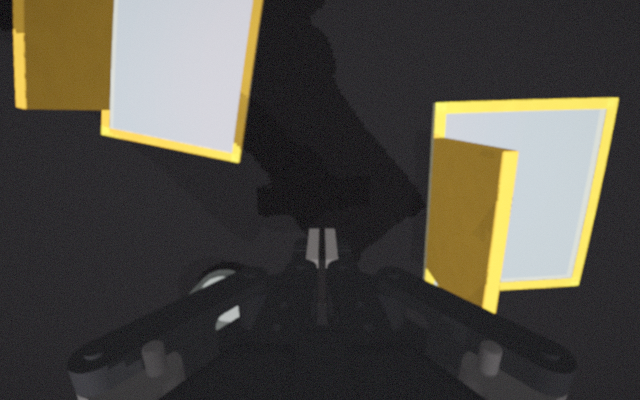

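The wrist view shows the shut fingertips at (322,235) and the undisturbed guard at right (470,200). In the range data the real tips end about 27 mm above the reported TCP (z 77 against 50), so they passed over the foot. I'll go back over it and redo the push 27 mm lower by the reported z.

Emit:
step_arm(commands=[0, 0, -3, 0, 0, 0, 0, 0, 0, -6, 0, 0, 0, 0, 0, 3, -8, 0, 0, 0, 0, 0, 7, -8, 0, 0, 0, 0, 0, 11, -8, 0, 0, 0, 0, 0, 14.4, -8, 0, 0, 0, 0, 0, 14.4, -5, 0, 0, 0, 0, 0, 14.4, -2, 0, 0, 0, 0, 0, 14.4, 0.7, 0, 0, 0, 0, 0, 14.4, 0.7, 0, 0, 0, 0])

```text
clock: 5.4
eef_pos: [579.2, -237.6, 39.7]
tool_rot: [-3.135, -0.003, 1.57]
force: [-0.7, 0.1, 0.1]
width: 0.0
gripper_force: 0.0
```

Run:
```python
from h import *
np.set_printoptions(precision=1,suppress=True)
d=grab('scene','s3'); s=ctrl.read_state(); print(s['eef_pos'],s['force'])
p=proj(d,[s['eef_pos']])[0]; print(p)
for u in range(int(p[0])-3,int(p[0])+9,2):
  uv=[(u,v) for v in range(130,165)]; P=atdepth(d,uv); P=P[(P[:,2]>30)&(P[:,0]>545)]; print(u,P[-2:].ravel())
```

```text
[ 580.6 -238.7   41.8] [0.1 0.2 0.7]
[266.2 155.2]
263 [ 591.1 -229.1   81.   589.9 -233.1   73.4]
265 [ 586.5 -227.8   76.5  584.2 -234.5   66. ]
267 [ 580.8 -228.4   73.5  581.8 -226.6   71.9]
269 [ 575.4 -228.2   71.2  576.7 -225.4   70.6]
271 [ 567.9 -232.3   71.3  904.1  617.5  957. ]
273 [ 559.8 -233.2  105.7  904.1  617.5  957. ]
```

Emit:
step_arm(commands=[0, -1.5, 0, 0, 0, 0, 0, 0, -2.6, 0, 0, 0, 0, 0, 0, -3.5, 0, 0, 0, 0, 0, 0, -4.4, 0, 0, 0, 0, 0, 0, -5.4, 0, 0, 0, 0, 0])

```text
clock: 5.95
eef_pos: [528.0, -240.0, 44.1]
tool_rot: [3.139, 0.001, 1.569]
force: [1.1, 0.4, -0.0]
width: -0.3
gripper_force: 0.4
```

Emit:
step_arm(commands=[0, -1.3, 0, 0, 0, 0, 0, 0, -2.8, 0, 0, 0, 0, 0, 0, -4.4, 0.5, 0, 0, 0, 0, 0, -6, 1, 0, 0, 0, 0, 0, -7.6, 1.5, 0, 0, 0, 0, 0, -9.2, 1.5, 0, 0, 0, 0, 0, -9.2, 1.5, 0, 0, 0, 0, 0, -9.2, 1.5, 0, 0, 0, 0])

```text
clock: 6.75
eef_pos: [435.8, -239.4, 28.5]
tool_rot: [3.141, 0.0, 1.568]
force: [1.3, -0.0, 0.2]
width: -0.0
gripper_force: 0.0
```

Run:
```python
from h import *
d=grab('scene','s4'); cv2.imwrite('pics/s4c.png',cv2.resize(d['image'][60:260,140:440],None,fx=2.6,fy=2.6,interpolation=cv2.INTER_CUBIC)[:,:,::-1])
```

```text
(no output)
```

View pics/s4c.png

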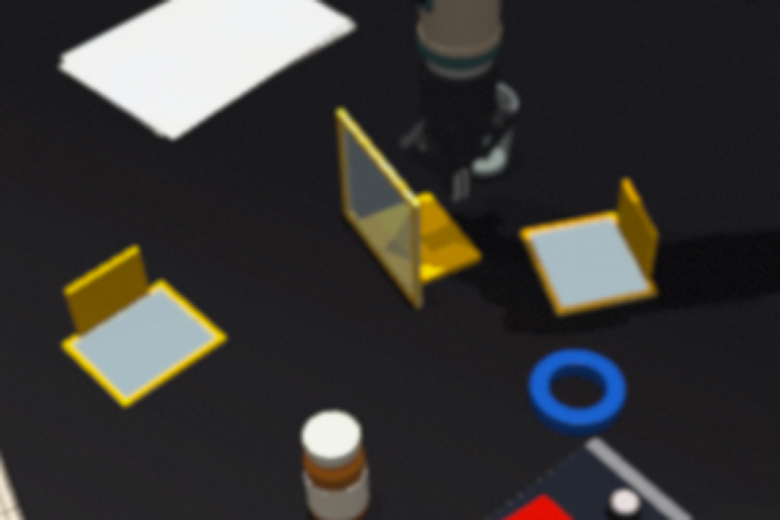

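The guard stands upright, with the panel edge at crop (340–420, 110–305) and the foot flat towards the robot. Next I leave upwards and compute the rocker press point.

Emit:
step_arm(commands=[0, 0, -4, 0, 0, 0, 0, 0, 0, -8, 0, 0, 0, 0, 0, 0, -12, 0, 0, 0, 0, 0, 0, -16, 0, 0, 0, 0, 0, 0, -20, 0, 0, 0, 0, 0, 0, -20, 0, 0, 0, 0])

```text
clock: 7.4
eef_pos: [439.6, -241.2, 233.5]
tool_rot: [3.131, 0.005, 1.57]
force: [0.9, 0.2, -0.4]
width: -0.2
gripper_force: 0.0
```

Run:
```python
from h import *
np.set_printoptions(precision=1,suppress=True)
t=load('t0')
f=lambda x,y:(194.5+(x-440+.5)/4.5,149.5+(y+.5)/4.5)
print('dash',atz(t,[f(645,171)],112),'red ctr',atz(t,[f(654,208)],108),'grn ctr',atz(t,[f(538,235)],108))
for tag,rx in (('t0',0),('s0',1)):
  d=load(tag); hsv=cv2.cvtColor(d['image'],cv2.COLOR_RGB2HSV)
  m=((hsv[...,0]<8)|(hsv[...,0]>172))&(hsv[...,1]>120)&(hsv[...,2]>80)
  v,u=np.nonzero(m); uv=np.c_[u,v]; P=atdepth(d,uv); Q=P[(abs(P[:,0]-585)<60)&(abs(P[:,1]-172)<50)&(P[:,2]>98)&(P[:,2]<125)]
  print(tag,len(Q),Q.mean(0),cv2.minAreaRect(Q[:,:2].astype(np.float32)))
  c=Q.mean(0); A=np.c_[Q[:,:2]-c[:2],np.ones(len(Q))]; print('slope',np.linalg.lstsq(A,Q[:,2],rcond=None)[0]*100)
s=ctrl.read_state(); print(s['eef_pos'],s['tool_rot'],s['clock'])
```

```text
dash [[605.9 175.4 112. ]] red ctr [[585.5 170.9 108. ]] grn ctr [[571.7 235.9 108. ]]
t0 283 [585.3 171.1 106.7] ((588.0289306640625, 172.81283569335938), (58.855690002441406, 35.365421295166016), 12.985979080200195)
slope [   13.8     4.5 10673.9]
s0 398 [588.5 175.6 106.5] ((587.0950927734375, 172.67320251464844), (58.22200012207031, 38.610382080078125), 12.799999237060547)
slope [   11.8    -0.1 10653.3]
[ 439.6 -241.2  233.5] [3.1 0.  1.6] 7.4
```

Emit:
step_arm(commands=[4.2, 1.6, 0, 0, 0, 0, 0, 8.4, 3.2, 0, 0, 0, 0, 0, 12.6, 5, 0, 0, 0, 0, 0, 16.8, 6.7, 0, 0, 0, 0, 0, 21, 8.4, 0, 0, 0, 0, 0, 25.2, 10.2, 0, 0, 0, 0, 0, 29.4, 11.9, 0, 0, 0, 0, 0, 33.6, 13.6, 1, 0, 0, 0, 0, 37.8, 15.3, 3, 0, 0, 0, 0, 41.7, 16.9, 5, 0, 0, 0, 0])

```text
clock: 8.4
eef_pos: [606.0, 180.8, 177.1]
tool_rot: [3.141, -0.001, 1.571]
force: [1.3, 0.3, 1.2]
width: -0.2
gripper_force: 0.0
```

Emit:
step_arm(commands=[0, 0, 2, 0, 0, 0, 0, 0, 0, 5, 0, 0, 0, 0, 0, 0, 7, 0, 0, 0, 0, 0, 0, 7, 0, 0, 0, 0])

```text
clock: 8.8
eef_pos: [602.6, 177.7, 104.4]
tool_rot: [-3.135, 0.002, 1.57]
force: [-0.2, -0.2, 0.1]
width: 0.1
gripper_force: 0.0
```

Run:
```python
from h import *
np.set_printoptions(precision=1,suppress=True)
d=grab('scene','s5'); s=ctrl.read_state(); print(s['eef_pos'],s['force'],s['tool_rot'])
cv2.imwrite('pics/s5c.png',cv2.resize(d['image'][170:370,230:470],None,fx=2.9,fy=2.9,interpolation=cv2.INTER_CUBIC)[:,:,::-1])
print((proj(d,[s['eef_pos'],np.array(s['eef_pos'])+[0,0,27],[606,175.5,112]])-[230,170])*2.9)
```

```text
[604.1 177.7 106.5] [ 0.5 -0.1  0.2] [-3.1  0.   1.6]
[[315.3 279. ]
 [317.2 258. ]
 [311.8 273.4]]
```

View pics/s5c.png

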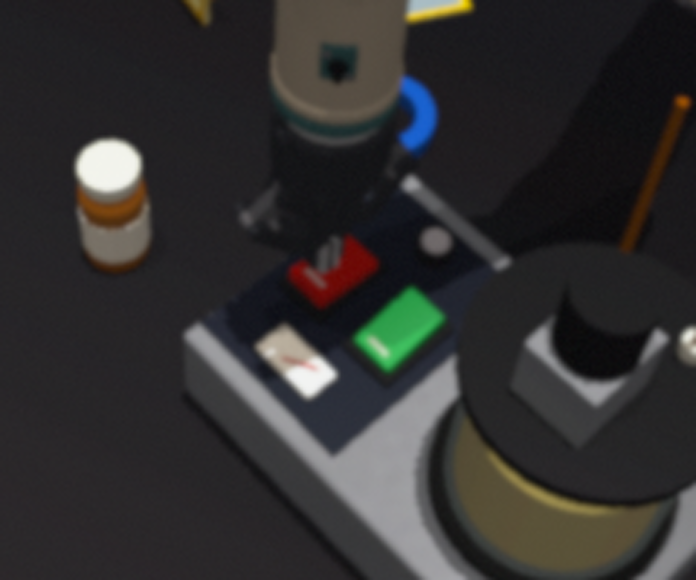

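The fingertips at crop (325,268) hang just short of the white dash at (315,276), above the far half of the red rocker. I move 6 mm farther out and press slowly.

Emit:
step_arm(commands=[-0.1, 0.6, 0.5, 0, 0, 0, 0, -0.1, 0.6, 1.2, 0, 0, 0, 0, -0.1, 0.6, 1.7, 0, 0, 0, 0, -0.1, 0.6, 2.1, 0, 0, 0, 0, -0.1, 0.6, 2.4, 0, 0, 0, 0, -0.1, 0.6, 2.7, 0, 0, 0, 0, -0.1, 0.6, 2.7, 0, 0, 0, 0])

```text
clock: 9.55
eef_pos: [611.7, 176.5, 81.3]
tool_rot: [3.141, -0.0, 1.569]
force: [0.1, 1.1, 0.4]
width: -0.5
gripper_force: 0.5
```

Emit:
step_arm(commands=[0, 0, 0.2, 0, 0, 0, 0, 0, 0, 0.4, 0, 0, 0, 0, 0, 0, 0.6, 0, 0, 0, 0, 0, 0, 0.6, 0, 0, 0, 0])

```text
clock: 9.95
eef_pos: [612.5, 176.8, 76.9]
tool_rot: [3.139, -0.001, 1.569]
force: [-0.1, 0.1, 11.9]
width: -0.2
gripper_force: 5.5
```

12 N is far more than the 3 N that turns it, so the rocker is at its stop. I retract and check everything.

Emit:
step_arm(commands=[0, 0, -2, 0, 0, 0, 0, 0, 0, -6, 0, 0, 0, 0, 0, 0, -10, 0, 0, 0, 0, -4, -4, -13, 0, 0, 0, 0, -8, -8, -14, 0, 0, 0, 0, -12, -12, -14, 0, 0, 0, 0, -16, -14, -14, 0, 0, 0, 0, -20, -16, -14, 0, 0, 0, 0, -20, -16, -14, 0, 0, 0, 0])

```text
clock: 10.85
eef_pos: [446.4, -27.6, 215.1]
tool_rot: [-3.138, 0.001, 1.563]
force: [0.1, 0.7, 0.1]
width: -0.1
gripper_force: 0.0
```

Run:
```python
from h import *
np.set_printoptions(precision=3,suppress=True)
d0=load('s0'); d=grab('scene','s6'); s=ctrl.read_state(); print(s['clock'],s['eef_pos'],s['force'])
for n,h,c in (('red',(172,8),(585.5,171)),('grn',(50,85),(571.5,236))):
 for dd in (d0,d):
  hsv=cv2.cvtColor(dd['image'],cv2.COLOR_RGB2HSV); H=hsv[...,0]
  m=((H<8)|(H>172) if n=='red' else (H>50)&(H<85))&(hsv[...,1]>110)&(hsv[...,2]>60)
  v,u=np.nonzero(m); P=atdepth(dd,np.c_[u,v]); q=P[:,:2]-c; xa=q@[.974,.225]
  k=(np.hypot(*q.T)<36)&(P[:,2]>94)&(P[:,2]<122); print(n,k.sum(),np.polyfit(xa[k],P[k,2],1))
cv2.imwrite('pics/s6c.png',cv2.resize(d['image'][60:360,140:480],None,fx=1.9,fy=1.9,interpolation=cv2.INTER_CUBIC)[:,:,::-1])
```

```text
10.9 [446.783 -28.019 215.16 ] [-0.312 -1.665 -0.473]
red 445 [  0.115 105.264]
red 469 [ -0.214 106.629]
grn 459 [ -0.188 106.148]
grn 464 [ -0.181 106.05 ]
```

View pics/s6c.png

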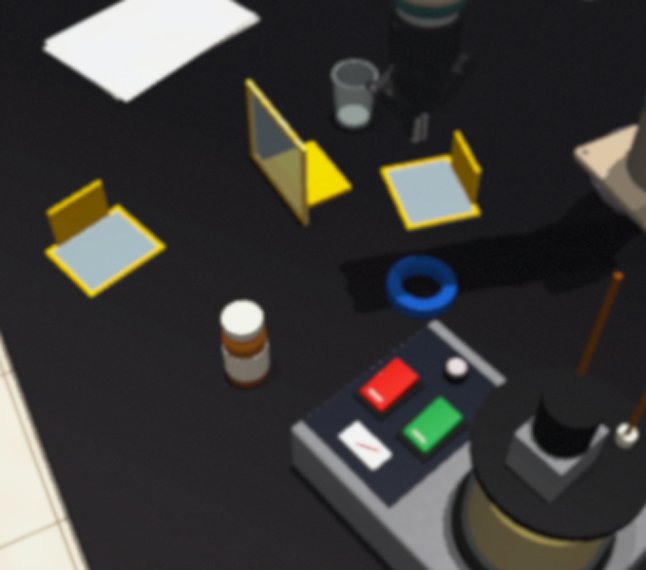

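The guard stands at crop (250–350, 80–220). The red rocker at (388,385) now slopes -0.21, the same way as the lamp's -0.18, which has not changed. The jar, tape and beaker are untouched and the robot is clear of everything.

```bash
python3 -c "
from cell import ctrl
print(ctrl.finish_job())"
```

```text
the job is handed in; nothing more can be done
None
```

The job is handed in at about 11 s: the guard stands upright on its foot where it lay, the red heater rocker is fully on, the green lamp is still on, and the beaker, tape roll and sample jar were not touched. The first push missed, passing over the foot because the real fingertips sit about 27 mm above the reported position; the second tipped it.

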